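# Press the flower's petals down in order

## Task

This wooden flower is being assembled: with the fingertips, gently press its raised petals down their pegs until each is flush with the slice in the middle, first the one with the yellow dot, then blue, then red. Leave the green-dotted petal standing up as it is, its turn comes tomorrow, and do not lift or shift any of the loose things round about.

Things in the scene. Friction and masses are not known exactly. Their poses are not given: they have to be found in the camera images.
- middle_top (a point): the middle of the top face of the flower's middle slice (60 mm across, plain wood, fixed; its top is 44 mm above the table). It stands at the middle of a round plywood backing board, 220 mm across and 20 mm thick, fixed on the table. Five petal slices stand round it on pegs, their centres 72 mm from this point and about 85 mm apart; which colour is where changes. One of them is plain and is already down, its top level with this one: it needs nothing.
- yellow_top (a point): centre of the top face of the petal with the yellow dot (dot 36 mm across). The petal is a round branch slice 52 mm across and 18 mm thick on a wooden peg, level, and can only slide straight up and down. It starts 9 to 12 mm higher than the middle slice.
- petal_yellow (a joint): how far the yellow petal has been pushed down its peg, in m: 0 to 0.003 at the start, 0.012 when its top is flush with the middle slice; it stops at 0.014, 2 mm below flush, on a rubber washer. It resists with a steady 4 N or so all the way and stays where it is left; peg and washer together give about 1 mm for every 5 N pressed (4 mm at most) and spring back when let go; more than 35 N would bruise it.
- seat_yellow: the peg of the yellow petal, upright, with its rubber washer on the board; the origin is at the peg's foot on the board's top face, straight below the petal's centre.
- blue_top (a point): centre of the top face of the petal with the blue dot (dot 36 mm across). The petal is a round branch slice 52 mm across and 18 mm thick on a wooden peg, level, and can only slide straight up and down. It starts 9 to 12 mm higher than the middle slice.
- petal_blue (a joint): how far the blue petal has been pushed down its peg, in m: 0 to 0.003 at the start, 0.012 when its top is flush with the middle slice; it stops at 0.014, 2 mm below flush, on a rubber washer. It resists with a steady 4 N or so all the way and stays where it is left; peg and washer together give about 1 mm for every 5 N pressed (4 mm at most) and spring back when let go; more than 35 N would bruise it.
- seat_blue: the peg of the blue petal, upright, with its rubber washer on the board; the origin is at the peg's foot on the board's top face, straight below the petal's centre.
- red_top (a point): centre of the top face of the petal with the red dot (dot 36 mm across). The petal is a round branch slice 52 mm across and 18 mm thick on a wooden peg, level, and can only slide straight up and down. It starts 9 to 12 mm higher than the middle slice.
- petal_red (a joint): how far the red petal has been pushed down its peg, in m: 0 to 0.003 at the start, 0.012 when its top is flush with the middle slice; it stops at 0.014, 2 mm below flush, on a rubber washer. It resists with a steady 4 N or so all the way and stays where it is left; peg and washer together give about 1 mm for every 5 N pressed (4 mm at most) and spring back when let go; more than 35 N would bruise it.
- seat_red: the peg of the red petal, upright, with its rubber washer on the board; the origin is at the peg's foot on the board's top face, straight below the petal's centre.
- green_top (a point): centre of the top face of the petal with the green dot (dot 36 mm across). The petal is a round branch slice 52 mm across and 18 mm thick on a wooden peg, level, and can only slide straight up and down. It starts 9 to 12 mm higher than the middle slice.
- petal_green (a joint): how far the green petal has been pushed down its peg, in m: 0 to 0.003 at the start, 0.012 when its top is flush with the middle slice; it stops at 0.014, 2 mm below flush, on a rubber washer. It resists with a steady 4 N or so all the way and stays where it is left; peg and washer together give about 1 mm for every 5 N pressed (4 mm at most) and spring back when let go; more than 35 N would bruise it.
- seat_green: the peg of the green petal, upright, with its rubber washer on the board; the origin is at the peg's foot on the board's top face, straight below the petal's centre.
- slice_a: a loose branch slice 58 across and 18 thick (mm), loose; its origin is on its underside. Only in the way: leave it alone.
- slice_b: a loose branch slice 48 across and 22 thick (mm), loose; its origin is on its underside. Only in the way: leave it alone.
- glue: a white glue bottle with an orange cap, 52 across and 130 tall (mm), loose; its origin is on its underside. Only in the way: leave it alone.
- spray: a blue and white spray can, 52 across and 190 tall (mm), loose; its origin is on its underside. Only in the way: leave it alone.
- paint: a small paint jar, 60 across and 70 tall (mm), loose; its origin is on its underside. Only in the way: leave it alone.
- sander: a cork sanding block 100 x 60 x 35 tall (mm), loose; its origin is on its underside. Only in the way: leave it alone.
- driver: a screwdriver lying down, about 200 mm long, loose. Only in the way: leave it alone.

How it is judged:
On the way, in this order (a step that is already met when the one before it is completed fails the run):
1. the yellow petal is pressed down by the fingers to within 2.5 mm of flush, the later ones still standing up (value of joint petal_yellow above 0.0095 m and contact force between the fingers and seat_yellow above 0.3 N and value of joint each of petal_blue, petal_red below 0.006 m).
2. the blue petal is pressed down by the fingers to within 2.5 mm of flush, the later ones still standing up (value of joint petal_blue above 0.0095 m and contact force between the fingers and seat_blue above 0.3 N and value of joint petal_red below 0.006 m).
3. the red petal is pressed down by the fingers to within 2.5 mm of flush (value of joint petal_red above 0.0095 m and contact force between the fingers and seat_red above 0.3 N).
At the end, for the whole second after the job is handed in: The yellow, blue and red petals are down to within 2.5 mm of flush with the middle slice (a little below is fine), the green one still stands at least 6 mm above flush, and no loose thing has been shifted by more than 20 mm (value of joint each of petal_yellow, petal_blue, petal_red above 0.0095 m and value of joint petal_green between -0.004 and 0.006 m and distance of each of slice_a, slice_b, glue, spray, paint, sander, driver from where it was at the start of the episode below 0.02 m); the robot touches nothing.
It fails at once if a petal is pressed more than 3 mm or so out of its turn ((value of joint petal_blue above 0.006 m and value of joint petal_yellow below 0.0095 m) or (value of joint petal_red above 0.006 m and value of joint petal_blue below 0.0095 m)).
It fails at once if the green petal is pressed down (value of joint petal_green above 0.006 m).
It fails at once if a petal is pulled up its peg (value of joint any of petal_yellow, petal_blue, petal_red, petal_green below -0.004 m).
It fails at once if a petal is pressed with more than 35 N (contact force between anything else and seat_yellow above 35 N or contact force between anything else and seat_blue above 35 N or contact force between anything else and seat_red above 35 N or contact force between anything else and seat_green above 35 N).
It fails at once if a loose thing is lifted or shifted by more than 20 mm (distance of any of slice_a, slice_b, glue, spray, paint, sander, driver from where it was at the start of the episode above 0.02 m).
It also fails if it takes over 40 s, if anything falls off the work surface, if the arm or the gripper's body presses on something with over 40 N, if the wrist force passes 120 N, or if a joint passes its speed limit or range.

## Robot

A 6-joint arm with a two-finger parallel gripper is mounted at the origin on the work surface. World frame = base frame: x ahead of the robot, y to its left, z up, the work surface at z = 0. Lengths are in m, angles in rad, forces in N, time in s.
With the tool pointing down it reaches from about 0.375 to 0.925 m from the base axis. Payload 5.7 kg.
Tool frame: the origin (TCP) lies at the very end of the fingers, on their centre line; the grasp point (between the pads) lies 19 mm behind it (r.grip_depth is the distance from the TCP to the grasp point, in m); z points along the fingers, x is the direction in which the jaws open and shut, and the axes are right-handed (so a half turn about z gives the same grasp; the last joint's range is limited). The gripper opens to 85 mm and grips with 20 to 120 N. Pads are 22 mm wide; open, the fingers measure 114 mm over their backs; the gripper's body (76 mm by 85 mm) begins 54 mm behind the grasp point. The pads swing forward as they close: fully open they stand 13 mm farther back than shut.
Start: joints at [-1.278, 0.359, 1.51, -0, 1.272, -0.115], TCP at [0.238, -0.551, 0.231] pointing down, gripper open.
Joint ranges: [-2.97, 2.97], [-1.01, 2.36], [0.21, 2.38], [-0.96, 4.11], [0.2, 2.71], [-2.98, 2.98]. Speed limits (rad/s): [2.39, 2.39, 3.14, 3.14, 3.14, 3.14].

## Interface

Orientations are given as a 3x3 rotation matrix whose columns are the frame's x, y, z axes.
In Python, from plant import r gives the robot as it stands.
- The arm moves only by the tool send_rows, never from a script. Its arguments are lists of equal length, an entry for each row: "xyz": the shift along the tool's x, y, z in units of 0.15 m (1.0 is 0.15 m), a list of three; "delta_rot": the turn, a rotation vector about the tool's x, y, z in units of 60 degrees (1.0 is 60 degrees), a list of three. In form: {"xyz": [[dx, dy, dz], ...], "delta_rot": [[rx, ry, rz], ...]}. A call has 1 to 10 rows; each row is the pose to reach, as a shift and turn from the pose measured when the call began, along the tool's axes at that moment; what a row does not reach only later rows make up. A row lasts 1/8 s, in which the tool goes at most 62.5 mm and 10.7 degrees, less where a joint would pass 70% of its speed; a pose out of reach is approached as far as the arm can. A call with a number of a shift or a turn outside -1 to 1 is refused whole. A call with a gripper value outside its range is refused whole. "gripper" is the gripper's target within -1 to 1 (fully open at 1, half-way at 0, shut at -1), set as the call begins (left out, the last holds). The fingers move at their own pace and stop on an object; "squeeze" is the grip in N (left out, the last holds). Time passes only in rows, so rows that repeat a pose let the fingers close. It gives the time, the measured TCP pose, the force and the opening at its end, in the units of the state.
- r.observe(): the state, without advancing time (a new reading comes with each control period).
- r.get_image(name): name is "scene" or "top" or "wrist"; returns a dict with "color" (420x560x3 uint8, red, green, blue), "depth" (420x560 float32, m along the optical axis (not along the pixel's ray), 0 where there is no reading), "camera_matrix" (3x3 intrinsics, pixels), "position" and "rotation" of the camera in the world; the wrist camera has in their place "mount" (4x4, takes a point from camera to tool coordinates, whose origin is the TCP and whose axes are the tool frame's). Camera axes: x right, y up, looking along -z (the intrinsics and any distortion apply to the point x, -y, -z); pixel columns grow to the right and rows downward; lengths in m; the calibration is good to about 2 mm. A picture is of the moment at which its call begins: read the wrist's pose just before it.
- r.job_done(): hands the job in, once; it reports no verdict.
The state is a dict: "time": time; "q": joint angles; "qvel": joint speeds; "joint_efforts": joint torques, N m; "position": TCP position; "ee_rot": TCP orientation; "ft_force": force on the tool from outside, world axes, zero at the start; "torque": the same for the moment, N m; "finger_gap": opening from 0.0 (shut) to 1.0 (fully open).
Only numpy, scipy, OpenCV 4.12 (cv2) and the standard library are available. Lean on these libraries where they do the work, as an engineer would, in place of code of your own. Each camera call takes 0.05 s, during which the arm holds its last target.

## Working session

There is one attempt and no reset: what is moved stays moved. The work goes in short steps, Python scripts to look and compute and a tool call to move; the robot and the scene stay as the last step left them, time stands still between calls to the robot, and variables do not carry over. Pictures are saved under pics/ and viewed, and the job is handed in when it is done.

Besides the shell and the picture viewer there is one more tool, called after "Call:" in YAML: its name, and indented under it one key for each argument. send_rows: Moves the arm, as the interface text tells. Shifts and turns lie within -1 to 1; 1 stands for 0.15 m of shift or 60 degrees of turn. Its arguments: {"type":"object","properties":{"xyz":{"type":"array","items":{"type":"array","items":{"type":"number"}}},"delta_rot":{"type":"array","items":{"type":"array","items":{"type":"number"}}},"gripper":{"type":"number"},"squeeze":{"type":"number"}},"required":["xyz","delta_rot"]}

```bash
ls; mkdir -p pics
cat > h.py <<'E'
import numpy as np, cv2
from plant import r
def save(n,im): cv2.imwrite('pics/'+n+'.png',cv2.cvtColor(im['color'],cv2.COLOR_RGB2BGR))
def ray(im,u,v,z):
    K=im['camera_matrix'];d=np.linalg.solve(K,[u,v,1.]);d=np.array([d[0],-d[1],-d[2]])
    R=np.array(im['rotation']);p=np.array(im['position']);d=R@d
    return p+d*(z-p[2])/d[2]
def pix(im,P):
    R=np.array(im['rotation']);c=R.T@(np.array(P)-im['position']);c=np.array([c[0],-c[1],-c[2]])
    q=im['camera_matrix']@c;return q[:2]/q[2]
E
python3 - <<'E'
from h import *
for n in('top','scene'):
    im=r.get_image(n);save(n+'0',im);print(n,im['position'],im['rotation'],im['camera_matrix'],[k for k in im])
s=r.observe();print(s)
E
```

```text
pics
top [ 0.48703082 -0.00771392  1.2620534 ] [[-0.02331001  0.99845652 -0.05041059]
 [-0.99972588 -0.02339098 -0.00101679]
 [-0.00219437  0.05037307  0.99872806]] [[499.07095143   0.         277.77859956]
 [  0.         499.07095143 215.64300261]
 [  0.           0.           1.        ]] ['color', 'depth', 'camera_matrix', 'position', 'rotation']
scene [ 1.17588363 -0.52414085  1.22050276] [[ 0.65998854 -0.61469901  0.43192622]
 [ 0.75109605  0.55244926 -0.36146166]
 [-0.0164272   0.56297863  0.82630818]] [[451.85817167   0.         277.19910403]
 [  0.         451.85817167 207.94184767]
 [  0.           0.           1.        ]] ['color', 'depth', 'camera_matrix', 'position', 'rotation']
{'time': 0.1, 'q': array([-1.27807928e+00,  3.59449937e-01,  1.51129621e+00,  8.46869699e-06,
        1.27251556e+00, -1.15121219e-01]), 'qvel': array([ 0.00176617, -0.00068445, -0.0019823 , -0.00055059,  0.00076315,
        0.00024247]), 'joint_efforts': array([ 9.03657074e-04, -5.28651059e+01, -2.79352069e+01, -1.80029310e-04,
        5.02292838e-03, -1.32466803e-05]), 'position': array([ 0.23778525, -0.55021673,  0.2305382 ]), 'ee_rot': array([[ 3.96623142e-01, -9.17981404e-01, -4.73861874e-04],
       [-9.17980031e-01, -3.96623375e-01,  1.60038998e-03],
       [-1.65707293e-03, -1.99755964e-04, -9.99998607e-01]]), 'ft_force': array([0.62585101, 0.20403625, 0.62931428]), 'torque': array([-0.02554326, -0.00982027,  0.06473407]), 'finger_gap': 1.001904078984535}
```

View pics/top0.png

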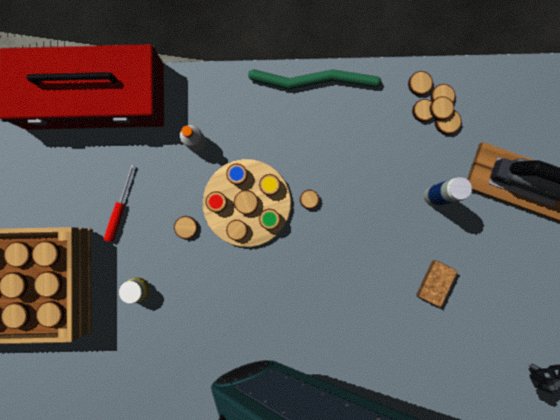

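View pics/scene0.png

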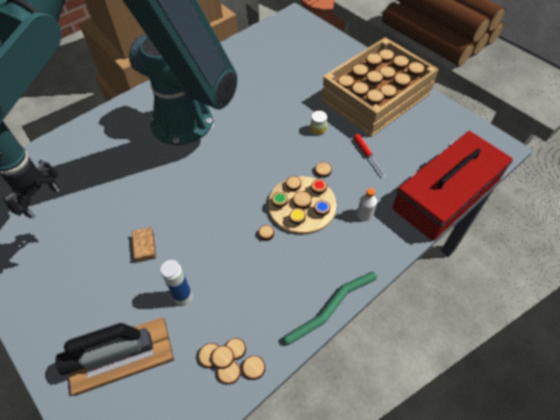

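The top view shows the flower centred near pixel (246,202), with yellow at (270,184), blue (237,174), red (217,202), green (269,218) and the plain petal at (236,231). The glue bottle is near (190,135) and the loose slices are at (186,228) and (310,200).

```bash
cat > m.py <<'E'
from h import *
def dots(im):
    h=cv2.cvtColor(im['color'],cv2.COLOR_RGB2HSV);H,S,V=[h[...,i].astype(int) for i in range(3)]
    m={'yellow':(H>=23)&(H<=33)&(S>215)&(V>110),'blue':(H>105)&(H<125)&(S>150)&(V>90),'red':((H<5)|(H>174))&(S>180)&(V>90),'green':(H>50)&(H<80)&(S>150)&(V>60)}
    c0=pix(im,C0);out={}
    for k,a in m.items():
        n,l,st,ce=cv2.connectedComponentsWithStats(a.astype(np.uint8))
        b=[(st[i,4],ce[i]) for i in range(1,n) if st[i,4]>40 and np.linalg.norm(ce[i]-c0)<75]
        if b: out[k]=max(b,key=lambda t:t[0])
    return out
C0=None
E
python3 - <<'E'
from h import *
import m
im=r.get_image('top');C=ray(im,246,202,.044);print(C);m.C0=C
P={}
for n in('top','scene'):
    im=r.get_image(n)
    d=m.dots(im)
    for k,(a,c) in d.items():
        p=ray(im,*c,.0545);P[(n,k)]=p;print(n,k,a,c.round(1),p.round(4),'r',np.linalg.norm(p[:2]-C[:2]).round(4), 'depth',im['depth'][int(c[1]),int(c[0])])
    print([(a,b,round(np.linalg.norm(P[n,a]-P[n,b]),4)) for a,b in(('yellow','blue'),('blue','red'),('yellow','green'))])
    A=np.array([P[n,k][:2] for k in ('yellow','blue','red','green')])
    # circle of known-radius fit
    x=np.linalg.lstsq(np.c_[2*A,np.ones(4)],(A**2).sum(1),rcond=None)[0];print('circle',x[:2],np.sqrt(x[2]+x[:2]@x[:2]))
for n,u in(('glue',(186,133)),):print(n,ray(r.get_image('top'),*u,.12))
E
```

```text
[0.58375756 0.07050276 0.044     ]
top yellow 147 [269.2 183.9] [0.6258 0.0127 0.0545] r 0.0715 depth 1.21452
top blue 138 [236.2 173.1] [0.654  0.0923 0.0545] r 0.0735 depth 1.2149842
top red 145 [215.4 201.2] [0.5865 0.1441 0.0545] r 0.0736 depth 1.2101157
top green 134 [269.1 218.7] [0.541  0.0147 0.0545] r 0.0703 depth 1.2086493
[('yellow', 'blue', np.float64(0.0845)), ('blue', 'red', np.float64(0.085)), ('yellow', 'green', np.float64(0.0848))]
circle [0.5847701  0.07197343] 0.07211552566005866
scene blue 52 [321.9 206. ] [0.6542 0.0949 0.0545] r 0.0746 depth 1.4194899
scene red 53 [318.8 184.3] [0.5869 0.147  0.0545] r 0.0766 depth 1.457093Traceback (most recent call last):
  File "<stdin>", line 10, in <module>
KeyError: ('scene', 'yellow')
```

```bash
cat > g.py <<'E'
from h import *
import sys
from scipy.spatial.transform import Rotation as Ro
T=dict(y=(.626,.0135),b=(.654,.0935),r=(.5865,.1455))
s=r.observe();R=s['ee_rot'];p=s['position']
if len(sys.argv)>1:
    x,y=T[sys.argv[1]];t=np.array([x,y,float(sys.argv[2])])
    print('shift units',(R.T@(t-p)/.15).round(3))
z=np.array([0,0,-1.]);rv=np.cross(R[:,2],z);print('rot units',(R.T@rv/np.deg2rad(60)).round(4))
print('t',round(s['time'],2),'p',p.round(4),'F',s['ft_force'].round(2),'gap',round(s['finger_gap'],3))
E
python3 g.py y .12
```

```text
shift units [-2.425 -3.867  0.742]
rot units [-0.0001  0.0009  0.    ]
t 0.25 p [ 0.2378 -0.5505  0.2309] F [-0.68 -0.65  0.52] gap 0.999
```

Call:
send_rows:
  xyz:
    - [-0.25,-0.4,0]
    - [-0.4,-0.7,0]
    - [-0.6,-1,0]
    - [-0.6,-1,0]
  delta_rot:
    - [0,0,0]
    - [0,0,0]
    - [0,0,0]
    - [0,0,0]
  gripper: -1

```text
time: 0.75
position: [0.3412, -0.4049, 0.2309]
ee_rot: [[0.4, -0.916, -0.0], [-0.916, -0.4, 0.003], [-0.003, -0.001, -1.0]]
ft_force: [-0.9, -0.2, 0.7]
finger_gap: 0.144
```

Call:
send_rows:
  xyz:
    - [-0.25,-0.4,0]
    - [-0.4,-0.7,0]
    - [-0.6,-1,0]
    - [-0.6,-1,0]
  delta_rot:
    - [0,0,0]
    - [0,0,0]
    - [0,0,0]
    - [0,0,0]

```text
time: 1.25
position: [0.4439, -0.2604, 0.2312]
ee_rot: [[0.404, -0.915, -0.0], [-0.915, -0.404, 0.003], [-0.003, -0.001, -1.0]]
ft_force: [-0.1, -0.4, 0.6]
finger_gap: -0.002
```

Call:
send_rows:
  xyz:
    - [-0.25,-0.4,0]
    - [-0.4,-0.7,0]
    - [-0.6,-1,0]
    - [-0.6,-1,0]
  delta_rot:
    - [0,0,0]
    - [0,0,0]
    - [0,0,0]
    - [0,0,0]

```text
time: 1.75
position: [0.5465, -0.1165, 0.2316]
ee_rot: [[0.407, -0.913, 0.001], [-0.913, -0.407, 0.003], [-0.002, -0.002, -1.0]]
ft_force: [-0.5, -0.5, -0.5]
finger_gap: -0.001
```

```bash
python3 g.py y .11
```

```text
shift units [-0.574 -0.835  0.814]
rot units [-0.0021  0.0024  0.    ]
t 1.75 p [ 0.5465 -0.1165  0.2316] F [-0.48 -0.47 -0.53] gap -0.001
```

Call:
send_rows:
  xyz:
    - [-0.2,-0.3,0.25]
    - [-0.4,-0.6,0.5]
    - [-0.574,-0.835,0.8]
    - [-0.574,-0.835,0.8]
    - [-0.574,-0.835,0.8]
    - [-0.574,-0.835,0.8]
  delta_rot:
    - [0,0,0]
    - [0,0,0]
    - [-0.002,0.002,0]
    - [-0.002,0.002,0]
    - [-0.002,0.002,0]
    - [-0.002,0.002,0]

```text
time: 2.5
position: [0.6264, 0.0114, 0.1136]
ee_rot: [[0.405, -0.914, 0.002], [-0.914, -0.405, -0.0], [0.001, -0.001, -1.0]]
ft_force: [0.9, -0.3, 0.3]
finger_gap: 0.002
```

```bash
python3 g.py y .07
python3 - <<'E'
from h import *
for n in('top','scene','wrist'):
    im=r.get_image(n);save(n+'1',im)
    if n=='scene': cv2.imwrite('pics/sc1.png',cv2.resize(cv2.cvtColor(im['color'],cv2.COLOR_RGB2BGR)[100:260,210:410],None,fx=4,fy=3.7))
E
```

```text
shift units [-0.015 -0.003  0.29 ]
rot units [-0.0014 -0.0011  0.    ]
t 2.5 p [0.6264 0.0114 0.1136] F [ 0.85 -0.26  0.28] gap 0.002
```

View pics/wrist1.png

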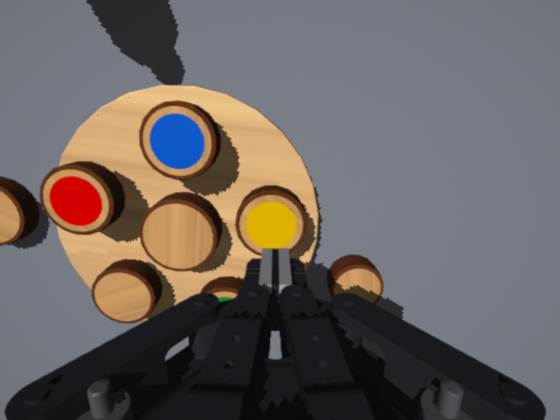

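View pics/sc1.png

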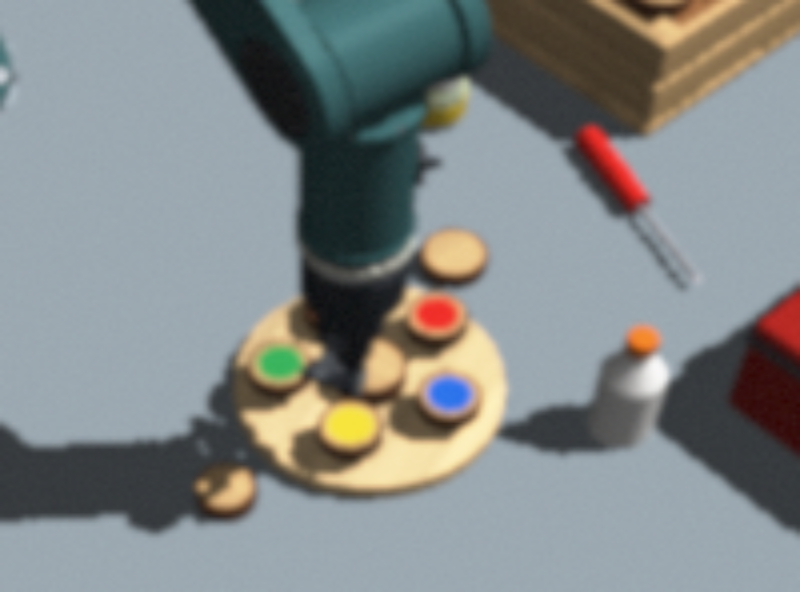

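The wrist view has yellow at (273,225), with the shut fingertips just below it at about (275,250); blue is at (178,142) and red at (76,201). I'll check these positions from the wrist camera too.

```bash
cat > w.py <<'E'
from h import *
import m
def wrist():
    s=r.observe();im=r.get_image('wrist');M=im['mount']
    im['rotation']=s['ee_rot']@M[:3,:3];im['position']=s['position']+s['ee_rot']@M[:3,3]
    return s,im
if __name__=='__main__':
    s,im=wrist();print(im['position'])
    h=cv2.cvtColor(im['color'],cv2.COLOR_RGB2HSV)
    for k,(lo,hi) in dict(yellow=((22,200,90),(34,255,255)),blue=((105,150,60),(125,255,255)),red=((0,220,90),(4,255,255))).items():
        a=cv2.inRange(h,lo,hi);n,l,st,ce=cv2.connectedComponentsWithStats(a)
        if n<2: continue
        i=1+st[1:,4].argmax();print(k,st[i],ce[i].round(1),ray(im,*ce[i],.0545).round(4), 'diam',abs(ray(im,st[i,0],ce[i][1],.0545)-ray(im,st[i,0]+st[i,2],ce[i][1],.0545))[:2].round(4))
E
python3 w.py; python3 g.py y .07
```

```text
[0.69378841 0.04332387 0.25606656]
yellow [ 246  202   51   47 1894] [271.3 224.9] [0.6249 0.0154 0.0545] diam [0.0147 0.0331]
blue [ 151  114   54   55 2288] [177.2 141. ] [0.6534 0.0952 0.0545] diam [0.0143 0.0323]
red [  51  177   51   48 1914] [ 75.7 200.7] [0.5862 0.1465 0.0545] diam [0.0143 0.0323]
shift units [-0.008 -0.001  0.289]
rot units [-0.0015 -0.0006  0.    ]
t 2.7 p [0.6263 0.0124 0.1134] F [ 0.46 -0.04  0.13] gap -0.003
```

All three cameras agree to within about 2 mm. Descending on yellow.

Call:
send_rows:
  xyz:
    - [-0.01,0,0.1]
    - [-0.01,0,0.2]
    - [-0.01,0,0.3]
    - [-0.01,0,0.3]
    - [-0.01,0,0.3]
  delta_rot:
    - [0,0,0]
    - [0,0,0]
    - [0,0,0]
    - [0,0,0]
    - [0,0,0]

```text
time: 3.32
position: [0.6258, 0.0139, 0.0681]
ee_rot: [[0.406, -0.914, 0.001], [-0.914, -0.406, 0.0], [0.001, -0.001, -1.0]]
ft_force: [-0.9, -0.2, 0.4]
finger_gap: 0.001
```

Call:
send_rows:
  xyz:
    - [0,0,0.02]
    - [0,0,0.04]
    - [0,0,0.06]
    - [0,0,0.08]
    - [0,0,0.09]
    - [0,0,0.09]
  delta_rot:
    - [0,0,0]
    - [0,0,0]
    - [0,0,0]
    - [0,0,0]
    - [0,0,0]
    - [0,0,0]

```text
time: 4.08
position: [0.6257, 0.0139, 0.0547]
ee_rot: [[0.406, -0.914, 0.001], [-0.914, -0.406, 0.0], [0.0, -0.001, -1.0]]
ft_force: [-1.3, -1.0, 1.9]
finger_gap: -0.003
```

Call:
send_rows:
  xyz:
    - [0,0,0.015]
    - [0,0,0.03]
    - [0,0,0.045]
    - [0,0,0.055]
    - [0,0,0.055]
  delta_rot:
    - [0,0,0]
    - [0,0,0]
    - [0,0,0]
    - [0,0,0]
    - [0,0,0]

```text
time: 4.7
position: [0.6257, 0.0139, 0.0463]
ee_rot: [[0.406, -0.914, 0.001], [-0.914, -0.406, 0.0], [0.0, -0.001, -1.0]]
ft_force: [-1.0, 0.2, 2.9]
finger_gap: -0.0
```

Call:
send_rows:
  xyz:
    - [0,0,0.01]
    - [0,0,0.02]
    - [0,0,0.025]
    - [0,0,0.027]
    - [0,0,0.027]
    - [0,0,0.027]
  delta_rot:
    - [0,0,0]
    - [0,0,0]
    - [0,0,0]
    - [0,0,0]
    - [0,0,0]
    - [0,0,0]

```text
time: 5.45
position: [0.6257, 0.0139, 0.0422]
ee_rot: [[0.406, -0.914, 0.001], [-0.914, -0.406, 0.0], [0.0, -0.001, -1.0]]
ft_force: [-0.9, 0.6, 3.2]
finger_gap: -0.004
```

Call:
send_rows:
  xyz:
    - [0,0,0.006]
    - [0,0,0.013]
    - [0,0,0.013]
  delta_rot:
    - [0,0,0]
    - [0,0,0]
    - [0,0,0]

```text
time: 5.82
position: [0.6258, 0.0139, 0.0406]
ee_rot: [[0.406, -0.914, 0.001], [-0.914, -0.406, 0.0], [0.0, -0.001, -1.0]]
ft_force: [-2.9, 0.0, 7.2]
finger_gap: -0.001
```

Force rose from 3 to 7 N at z=0.0406, so yellow is on its washer. Lifting and going to blue.

Call:
send_rows:
  xyz:
    - [0,0,-0.1]
    - [0,0,-0.25]
    - [0,0,-0.4]
    - [0,0,-0.4]
  delta_rot:
    - [0,0,0]
    - [0,0,0]
    - [0,0,0]
    - [0,0,0]

```text
time: 6.32
position: [0.6276, 0.0137, 0.1028]
ee_rot: [[0.406, -0.914, 0.006], [-0.914, -0.406, -0.0], [0.003, -0.005, -1.0]]
ft_force: [-0.8, -0.5, 0.6]
finger_gap: -0.003
```

```bash
python3 w.py;python3 g.py b .1
```

```text
[0.69442448 0.0449866  0.24554488]
yellow [ 248  204   50   45 1824] [272.4 226.3] [0.6293 0.0173 0.0545] diam [0.0137 0.0308]
blue [ 146  118   56   57 2519] [173.6 145.6] [0.6533 0.0951 0.0545] diam [0.0141 0.0318]
red [  41  183   54   51 2117] [ 67.2 208. ] [0.5862 0.1464 0.0545] diam [0.0144 0.0325]
shift units [-0.411 -0.383  0.011]
rot units [-0.003  -0.0015  0.    ]
t 6.38 p [0.6265 0.0138 0.1015] F [-0.01 -0.09 -0.59] gap -0.002
```

Call:
send_rows:
  xyz:
    - [-0.2,-0.19,0]
    - [-0.41,-0.383,0]
    - [-0.41,-0.383,0.1]
    - [-0.41,-0.383,0.22]
    - [-0.41,-0.383,0.22]
    - [-0.41,-0.383,0.22]
  delta_rot:
    - [0,0,0]
    - [0,0,0]
    - [0,0,0]
    - [0,0,0]
    - [0,0,0]
    - [0,0,0]

```text
time: 7.12
position: [0.6537, 0.0923, 0.0681]
ee_rot: [[0.405, -0.914, 0.002], [-0.914, -0.405, -0.0], [0.001, -0.002, -1.0]]
ft_force: [0.3, 0.7, 0.4]
finger_gap: 0.002
```

```bash
python3 g.py b .055
```

```text
shift units [-0.006 -0.005  0.087]
rot units [-0.0019 -0.0012  0.    ]
t 7.12 p [0.6537 0.0923 0.0681] F [0.27 0.74 0.37] gap 0.002
```

Call:
send_rows:
  xyz:
    - [-0.005,-0.005,0.02]
    - [-0.005,-0.005,0.04]
    - [-0.005,-0.005,0.06]
    - [-0.005,-0.005,0.08]
    - [-0.005,-0.005,0.1]
    - [-0.005,-0.005,0.12]
    - [-0.005,-0.005,0.13]
    - [-0.005,-0.005,0.13]
  delta_rot:
    - [0,0,0]
    - [0,0,0]
    - [0,0,0]
    - [0,0,0]
    - [0,0,0]
    - [0,0,0]
    - [0,0,0]
    - [0,0,0]

```text
time: 8.12
position: [0.6541, 0.0934, 0.0487]
ee_rot: [[0.405, -0.914, 0.002], [-0.914, -0.405, -0.0], [0.001, -0.002, -1.0]]
ft_force: [-0.6, -0.1, 3.2]
finger_gap: 0.001
```

Call:
send_rows:
  xyz:
    - [0,0,0.01]
    - [0,0,0.02]
    - [0,0,0.03]
    - [0,0,0.04]
    - [0,0,0.04]
  delta_rot:
    - [0,0,0]
    - [0,0,0]
    - [0,0,0]
    - [0,0,0]
    - [0,0,0]

```text
time: 8.75
position: [0.6541, 0.0934, 0.0425]
ee_rot: [[0.405, -0.914, 0.002], [-0.914, -0.405, -0.0], [0.001, -0.002, -1.0]]
ft_force: [-1.0, 0.0, 3.4]
finger_gap: -0.003
```

Call:
send_rows:
  xyz:
    - [0,0,0.006]
    - [0,0,0.012]
    - [0,0,0.014]
    - [0,0,0.014]
  delta_rot:
    - [0,0,0]
    - [0,0,0]
    - [0,0,0]
    - [0,0,0]

```text
time: 9.25
position: [0.6542, 0.0934, 0.0407]
ee_rot: [[0.405, -0.914, 0.002], [-0.914, -0.405, -0.0], [0.001, -0.002, -1.0]]
ft_force: [-2.6, -0.3, 6.1]
finger_gap: 0.001
```

Call:
send_rows:
  xyz:
    - [0,0,-0.1]
    - [0,0,-0.25]
    - [0,0,-0.4]
    - [0,0,-0.4]
  delta_rot:
    - [0,0,0]
    - [0,0,0]
    - [0,0,0]
    - [0,0,0]

```text
time: 9.75
position: [0.656, 0.0934, 0.103]
ee_rot: [[0.405, -0.914, 0.007], [-0.914, -0.405, -0.0], [0.003, -0.007, -1.0]]
ft_force: [0.5, 0.2, -0.4]
finger_gap: 0.0
```

```bash
python3 w.py;python3 g.py r .1
```

```text
[0.72264918 0.12458863 0.24585223]
yellow [335 277  40  19 440] [354.8 285.2] [0.6404 0.0248 0.0545] diam [0.0116 0.0263]
blue [ 248  205   49   45 1735] [272.2 226.8] [0.6573 0.097  0.0545] diam [0.0134 0.0302]
red [ 145  265   49   43 1577] [168.5 284.9] [0.5867 0.1471 0.0545] diam [0.0142 0.0321]
shift units [-0.502  0.276  0.009]
rot units [-0.0041 -0.002   0.    ]
t 9.8 p [0.6549 0.0934 0.1016] F [-1.41 -0.74 -0.7 ] gap -0.001
```

Call:
send_rows:
  xyz:
    - [-0.25,0.14,0]
    - [-0.5,0.276,0]
    - [-0.5,0.276,0.1]
    - [-0.5,0.276,0.22]
    - [-0.5,0.276,0.22]
    - [-0.5,0.276,0.22]
  delta_rot:
    - [0,0,0]
    - [0,0,0]
    - [0,0,0]
    - [0,0,0]
    - [0,0,0]
    - [0,0,0]

```text
time: 10.55
position: [0.5875, 0.1446, 0.0678]
ee_rot: [[0.404, -0.915, 0.004], [-0.915, -0.404, -0.0], [0.002, -0.004, -1.0]]
ft_force: [0.3, 1.1, -0.3]
finger_gap: -0.001
```

```bash
python3 g.py r .055
```

```text
shift units [-0.008  0.004  0.085]
rot units [-0.0038 -0.002   0.    ]
t 10.55 p [0.5875 0.1446 0.0678] F [ 0.26  1.06 -0.32] gap -0.001
```

Call:
send_rows:
  xyz:
    - [-0.008,0.004,0.02]
    - [-0.008,0.004,0.04]
    - [-0.008,0.004,0.06]
    - [-0.008,0.004,0.08]
    - [-0.008,0.004,0.1]
    - [-0.008,0.004,0.12]
    - [-0.008,0.004,0.13]
    - [-0.008,0.004,0.13]
  delta_rot:
    - [0,0,0]
    - [0,0,0]
    - [0,0,0]
    - [0,0,0]
    - [0,0,0]
    - [0,0,0]
    - [0,0,0]
    - [0,0,0]

```text
time: 11.55
position: [0.5866, 0.1455, 0.0483]
ee_rot: [[0.404, -0.915, 0.005], [-0.915, -0.404, -0.0], [0.002, -0.004, -1.0]]
ft_force: [-1.3, 0.2, 4.2]
finger_gap: 0.0
```

Call:
send_rows:
  xyz:
    - [0,0,0.01]
    - [0,0,0.02]
    - [0,0,0.03]
    - [0,0,0.04]
    - [0,0,0.04]
  delta_rot:
    - [0,0,0]
    - [0,0,0]
    - [0,0,0]
    - [0,0,0]
    - [0,0,0]

```text
time: 12.18
position: [0.5866, 0.1455, 0.0421]
ee_rot: [[0.404, -0.915, 0.004], [-0.915, -0.404, -0.0], [0.002, -0.004, -1.0]]
ft_force: [-0.4, -0.1, 3.2]
finger_gap: -0.002
```

Call:
send_rows:
  xyz:
    - [0,0,0.006]
    - [0,0,0.012]
    - [0,0,0.014]
    - [0,0,0.014]
  delta_rot:
    - [0,0,0]
    - [0,0,0]
    - [0,0,0]
    - [0,0,0]

```text
time: 12.68
position: [0.5866, 0.1455, 0.0404]
ee_rot: [[0.404, -0.915, 0.004], [-0.915, -0.404, -0.0], [0.002, -0.004, -1.0]]
ft_force: [-2.1, 0.2, 8.1]
finger_gap: -0.003
```

Red is on its washer too. I'll lift well clear, move back a little and check.

Call:
send_rows:
  xyz:
    - [0,0,-0.1]
    - [0,0,-0.3]
    - [0,0,-0.6]
    - [0,0,-0.9]
    - [0,0,-0.9]
    - [0,0,-0.9]
  delta_rot:
    - [0,0,0]
    - [0,0,0]
    - [0,0,0]
    - [0,0,0]
    - [0,0,0]
    - [0,0,0]

```text
time: 13.42
position: [0.5857, 0.1455, 0.1754]
ee_rot: [[0.404, -0.915, 0.005], [-0.915, -0.404, -0.0], [0.002, -0.004, -1.0]]
ft_force: [0.4, 0.6, 0.3]
finger_gap: -0.004
```

Call:
send_rows:
  xyz:
    - [0.2,0.3,0]
    - [0.4,0.7,0]
    - [0.6,1,0]
    - [0.6,1,0]
  delta_rot:
    - [0,0,0]
    - [0,0,0]
    - [0,0,0]
    - [0,0,0]

```text
time: 13.92
position: [0.4807, 0.0003, 0.1733]
ee_rot: [[0.401, -0.916, -0.001], [-0.916, -0.401, -0.0], [-0.0, 0.001, -1.0]]
ft_force: [0.4, -0.0, 0.9]
finger_gap: -0.0
```

Call:
send_rows:
  xyz:
    - [0.2,0.3,0]
    - [0.4,0.7,0]
    - [0.6,1,0]
    - [0.6,1,0]
    - [0.6,1,0]
  delta_rot:
    - [0,0,0]
    - [0,0,0]
    - [0,0,0]
    - [0,0,0]
    - [0,0,0]

```text
time: 14.55
position: [0.3797, -0.1419, 0.173]
ee_rot: [[0.4, -0.917, -0.002], [-0.917, -0.4, 0.001], [-0.001, 0.001, -1.0]]
ft_force: [0.7, 0.2, -0.4]
finger_gap: -0.001
```

```bash
python3 g.py
python3 - <<'E'
from h import *
im=r.get_image('top');save('top2',im);a=cv2.imread('pics/top0.png')
d=im['depth'];p=np.array(im['position']);R=im['rotation'];K=im['camera_matrix']
def hz(P):
    u,v=pix(im,P).round().astype(int);D=np.median(d[v-3:v+4,u-3:u+4]);q=np.linalg.solve(K,[u,v,1])*D
    return (p+R@[q[0],-q[1],-q[2]])[2].round(4)
for n,x,y in(('yel',.6257,.0139),('blue',.6541,.0934),('red',.5866,.1455),('green',.541,.016),('mid',.5845,.072)):print(n,hz([x,y,.047]))
s=r.get_image('scene');save('scene2',s)
b=cv2.cvtColor(im['color'],cv2.COLOR_RGB2BGR);df=cv2.absdiff(a,b).max(2);cv2.imwrite('pics/diff.png',np.vstack([b[:300],cv2.cvtColor(np.clip(df*3,0,255).astype(np.uint8),cv2.COLOR_GRAY2BGR)[:300]]))
E
```

```text
rot units [0.0012 0.0013 0.    ]
t 14.55 p [ 0.3797 -0.1419  0.173 ] F [ 0.68  0.15 -0.39] gap -0.001
yel 0.0427
blue 0.0425
red 0.0424
green 0.0543
mid 0.0446
```

View pics/diff.png

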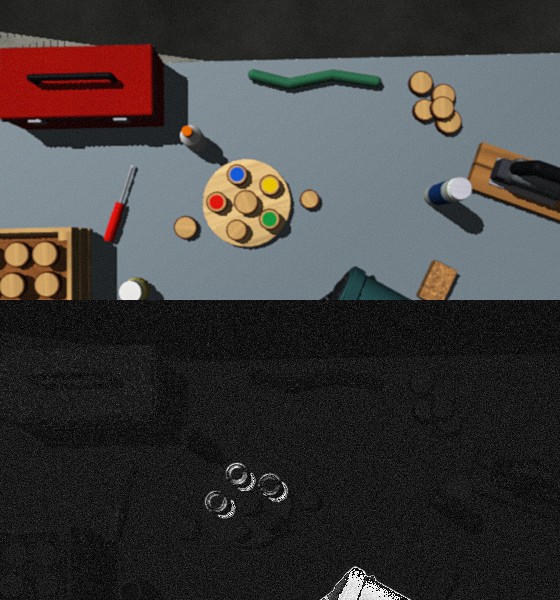

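View pics/scene2.png

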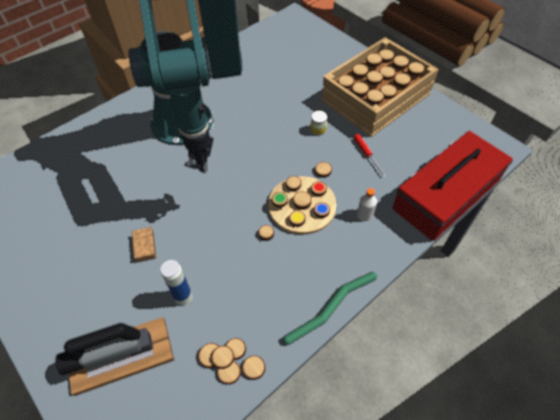

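The before/after difference shows change only at yellow, blue and red, near (270,185), (237,174) and (217,202), and at the arm. The loose things have not moved.

```bash
python3 -c "
from plant import r
r.job_done()"
```

```text
the job is handed in; nothing more can be done
```

I pressed the yellow, blue and red petals down in that order with the shut fingertips, each until it rested on its rubber washer. I then backed the arm clear and handed the job in at about 15 s of the 40 s allowed. No verdict is reported on hand-in.

- **Force:** the readings I took at the end of each move were 3–4 N while sliding. They rose to 6–8 N at the washer, well under 35 N.
- **Heights after pressing:** from the top camera's depth, yellow is at 42.7 mm, blue at 42.5 mm and red at 42.4 mm. The middle slice reads 44.6 mm, so all three sit about 2 mm below flush, within the limit.
- **Green:** it still stands at 54.3 mm, about 10 mm above flush.
- **Loose things:** comparing top-camera pictures from before and after, only the three pressed petals and the arm changed. The comparison covered the upper 300 of the 420 picture rows.

No check failed. The three cameras differed by about 2–3 mm on where the petals were; I used values between them.

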